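Fill the bead dish and set the bangle stands round it

ROBOT

A 6-joint arm with a two-finger parallel gripper is mounted at the origin on the work surface. World frame = base frame: x ahead of the robot, y to its left, z up, the work surface at z = 0. Lengths are in m, angles in rad, forces in N, time in s.
With the tool pointing down it reaches from about 0.35 to 0.8 m from the base axis. Payload 7.3 kg.
Tool frame: the origin (TCP) lies at the centre of the arm's flange, where the gripper is bolted on; the fingertips stand 173 mm ahead of it and the grasp point (between the pads) lies 155 mm ahead of it; z points along the fingers, x is the direction in which the jaws open and shut, and the axes are right-handed (so a half turn about z gives the same grasp; the last joint's range is limited). The gripper opens to 85 mm and grips with 20 to 120 N. Pads are 22 mm wide; open, the fingers measure 114 mm over their backs; the gripper's body (76 mm by 85 mm) begins 54 mm behind the grasp point. The pads swing forward as they close: fully open they stand 13 mm farther back than shut.
Start: joints at [-1.476, 0.342, 1.524, -0, 1.275, -0.146], TCP at [0.125, -0.51, 0.405] pointing down, gripper open.
Joint ranges: [-2.53, 2.53], [-0.77, 2.02], [0.04, 2.7], [-1, 4.14], [0.28, 2.66], [-3.11, 3.11]. Speed limits (rad/s): [2.57, 2.57, 3.14, 3.14, 3.14, 3.14].

INTERFACE

Orientations are given as a rotation vector (axis times angle).
In Python, from cell import manip gives the robot as it stands.
- The arm moves only by the tool servo_tool, never from a script. Its argument "moves" is a list that holds one entry, the list of rows, each a list of 7 numbers: the finger opening in m, from 0 to 0.0854, then the shift along the world's x, y, z in m, then the turn, a rotation vector about the world's x, y, z in degrees. In form: [[[fingers, x, y, z, ax, ay, az], ...]]. A call has 1 to 12 rows; each row is the pose to reach, as a shift and turn from the pose commanded when the call began; what a row does not reach only later rows make up. A row lasts 1/10 s, in which the tool goes at most 50 mm and 8.59 degrees, less where a joint would pass 70% of its speed; a pose out of reach is approached as far as the arm can. A call with a gripper value outside its range is refused whole. The fingers move at their own pace and stop on an object; "force" is the grip in N (left out, the last holds). Time passes only in rows, so rows that repeat a pose let the fingers close. It gives the time, the measured TCP pose, the force and the opening at its end, in the units of the state.
- manip.state(): the state, without advancing time (a new reading comes with each control period).
- manip.get_image(name): name is "side" or "top"; returns the picture (384x512x3 uint8, red, green, blue); there is no depth.
- manip.calibration(name): a dict with "fov_y" (degrees; the focal length in pixels is half the picture's height over the tangent of half this angle, whatever the lens; pixels are square), "cx", "cy" (the principal point, pixels), "k1" (the pictures are not rectified: a ray, as slopes to the right and down, at radius r is drawn at 1 + k1 r^2 times it, then the intrinsics apply), "R" (3x3) and "t" (3): a world point X has camera coordinates R X + t. Camera axes: x right, y down, z forward; pixel columns grow to the right and rows downward; lengths in m; the calibration is good to about 2 mm. A picture is of the moment at which its call begins. calibration takes no time and is no camera call.
- manip.finish_job(): hands the job in, once; it reports no verdict.
Trained networks look in the newest picture that a camera, given by its name, has taken for a name from the list of things; names that differ only in an ending like _2 or _b are one class to them, and where a whole thing is asked for, a point or a joint stands for the part that bears it (a point fixed in the world has none). Each returns a list of dicts, best first, with "score" (0 to 1); they miss things now and then, are a little off and sometimes report something else, mostly with a low value. They report only what shows in the picture. A call takes as long as a camera call. They do not tell look-alikes from the thing itself.
- manip.regions_of(camera, target): "mask" (384x512 bool, what is visible of it) and "xy" ([column, row] in pixels, amid what is visible of it).
- manip.place_of(camera, target): "xy" ([column, row] in pixels: a listed point, or the origin of a listed thing).
The state is a dict: "time": time; "q": joint angles; "dq": joint speeds; "effort": joint torques, N m; "ee_pos": TCP position; "tool_rot": TCP orientation; "wrist_force": force on the tool from outside, world axes, zero at the start; "torque": the same for the moment, N m; "finger_gap": finger opening in m.
Only numpy, scipy, OpenCV 4.12 (cv2) and the standard library are available. Lean on these libraries where they do the work, as an engineer would, in place of code of your own. Each camera call takes 0.05 s, during which the arm holds its last target. There are 200 camera calls.

TASK

Set up the stall's centrepiece: pour all the beads from the brass scoop into the shallow white dish, with the spout brought down over the dish to within about 5 cm of its rim before tipping so that none can bounce out, and set the empty scoop back on its cork mat, standing level along it. Stand the bangle stands that are there upright around the dish with a 3 cm gap to its rim: teal directly left of it, coral-red directly right, yellow directly behind on its far side (as the robot sees it), white straight behind the teal's place and black straight behind the coral-red's place, both in line with the yellow's place. Leave everything else on the table where it is.

Things in the scene. Friction and masses are not known exactly. Their poses are not given: they have to be found in the camera images.
- dish: White ceramic shallow dish, fixed to the table: round, 170 mm across, rim 24 mm above the table, wall 5 mm, flat inner floor 5 mm above the table. Origin: centre of its underside at table height; its x axis points straight away from the robot, y to the robot's left, z up.
- mat: Cork mat lying fixed on the table, 200 mm (its x) by 100 mm (its y), 3 mm thick; the scoop stands on it at the start, along it. Origin: centre of its underside.
- scoop: Loose brass bead scoop, 0.25 kg: open trough 160 mm long (x), 62 wide (y), walls 44 mm high (32 over the front 40 mm), closed at -x, open at +x (spout). Stands flat. Its floor (54 mm wide) is level, but rises 12 degrees over the front 68 mm: level, it keeps its beads; they start rolling out when tipped spout-down 15 to 25 degrees, all out by 45. Origin: centre of its underside.
- scoop_handle (a point): Middle of the scoop's handle, where to take it: a wooden bar along the scoop's x, 14 mm wide (scoop's y) and 18 mm high, 115 mm long, held over the trough by a post at the rear; this point is 101 mm above the scoop's underside, 20 mm to the rear of its middle. Axes as the scoop's.
- scoop_spout (a point): Middle of the lip of the scoop's spout, on its floor edge: 79 mm ahead of the scoop's middle (along its x), 20.5 mm above its underside; the ends of the side walls reach about 18 mm lower than the lip. Axes as the scoop's.
- bead0_center (a point): Blue glass bead, a ball 24 mm across, 18 g, in the scoop at the start. Point: its centre. Not there in some runs (3 to 6 beads).
- bead1_center (a point): Blue glass bead, a ball 24 mm across, 18 g, in the scoop at the start. Point: its centre. Not there in some runs (3 to 6 beads).
- bead2_center (a point): Blue glass bead, a ball 24 mm across, 18 g, in the scoop at the start. Point: its centre. Not there in some runs (3 to 6 beads).
- bead3_center (a point): Blue glass bead, a ball 24 mm across, 18 g, in the scoop at the start. Point: its centre. Not there in some runs (3 to 6 beads).
- bead4_center (a point): Blue glass bead, a ball 24 mm across, 18 g, in the scoop at the start. Point: its centre. Not there in some runs (3 to 6 beads).
- bead5_center (a point): Blue glass bead, a ball 24 mm across, 18 g, in the scoop at the start. Point: its centre. Not there in some runs (3 to 6 beads).
- teal_mid (a point): Display stand stacked with teal bangles, meant for the left of the dish: upright round body 64 mm across and 54 mm tall, from whose top a plain round teal grip post 24 mm across rises another 40 mm (94 mm tall in all; take it by the post). About 0.2 kg. Point: on its axis half-way up, 47 mm above its foot; z up. Not there in some runs.
- coral_mid (a point): Display stand stacked with coral-red bangles, meant for the right of the dish: upright round body 64 mm across and 54 mm tall, from whose top a plain round coral-red grip post 24 mm across rises another 40 mm (94 mm tall in all; take it by the post). About 0.2 kg. Point: on its axis half-way up, 47 mm above its foot; z up. Not there in some runs.
- yellow_mid (a point): Display stand stacked with yellow bangles, meant for the far side of the dish: upright round body 64 mm across and 54 mm tall, from whose top a plain round yellow grip post 24 mm across rises another 40 mm (94 mm tall in all; take it by the post). About 0.2 kg. Point: on its axis half-way up, 47 mm above its foot; z up. Not there in some runs.
- white_mid (a point): Display stand stacked with white bangles, meant for the far left of the dish: upright round body 64 mm across and 54 mm tall, from whose top a plain round white grip post 24 mm across rises another 40 mm (94 mm tall in all; take it by the post). About 0.2 kg. Point: on its axis half-way up, 47 mm above its foot; z up. Not there in some runs.
- black_mid (a point): Display stand stacked with black bangles, meant for the far right of the dish: upright round body 64 mm across and 54 mm tall, from whose top a plain round black grip post 24 mm across rises another 40 mm (94 mm tall in all; take it by the post). About 0.2 kg. Point: on its axis half-way up, 47 mm above its foot; z up. Not there in some runs.
- ring_cone: Bystander: dark wooden ring cone, loose, 44 mm across, 75 mm tall. Origin: centre of its underside.
- gift_box: Bystander: small cardboard box, loose, 70 x 50 x 30 mm. Origin: centre of its underside.
- spool: Bystander: wooden spool of brown cord standing on end, loose, 52 mm across, 50 mm tall. Origin: centre of its underside.
- pliers: Bystander: pliers with red grips lying flat, loose, 150 x 45 x 10 mm. Origin: centre of its underside.
Things that resemble listed ones, but are neither listed nor needed, are in the scene too. Of the things like the part that bears coral_mid, leave any that is blue; of the rest the smaller one is meant.

How it is judged:
By the outcome, as a careful person would: the job done as asked, in the order asked, and still so for the second after the job is handed in, with the robot touching nothing.
Of bead0, bead1, bead2, bead3, bead4, bead5 only 3 to 6 are there at a start; the rules pass over those that are not, and their reading is None.
Of stand_teal, stand_coral, stand_yellow, stand_white, stand_black only 3 to 5 are there at a start; the rules pass over those that are not, and their reading is None.
At some moment in a run one of stand_teal, stand_coral, stand_yellow, stand_white, stand_black may be knocked a few centimetres aside while the robot is not near it.
It also fails if it takes over 210 s, if anything falls off the work surface, if the arm or the gripper's body presses on something with over 40 N, if the wrist force passes 120 N, or if a joint passes its speed limit or range.

## Working session

There is one attempt and no reset: what is moved stays moved. The work goes in short steps, Python scripts to look and compute and a tool call to move; the robot and the scene stay as the last step left them, time stands still between calls to the robot, and variables do not carry over. Pictures are saved under pics/ and viewed, about 12 in all and at most 16, crops included, and the job is handed in when it is done.

Besides the shell and the picture viewer there is one more tool, called after "Call:" by a JSON object that holds its "name" and its "arguments". servo_tool: Moves the arm, as the interface text tells. Its arguments: {"type":"object","properties":{"moves":{"type":"array"},"force":{"type":"number"}},"required":["moves"]}

```bash
ls; mkdir -p pics; cat > h.py <<'E'
import numpy as np, cv2
from cell import manip
def save(im,name,box=None,s=1):
    if box: im=im[box[1]:box[3],box[0]:box[2]]
    im=cv2.resize(im,None,fx=s,fy=s,interpolation=cv2.INTER_CUBIC)
    cv2.imwrite('pics/'+name,im[:,:,::-1])
def cam(n):
    c=manip.calibration(n); f=192/np.tan(np.radians(c['fov_y'])/2)
    return c,f
def ray(n,xy):
    c,f=cam(n); d=np.array([(xy[0]-c['cx'])/f,(xy[1]-c['cy'])/f]); u=d.copy()
    for _ in range(30): u=d/(1+c['k1']*(u@u))
    R=np.array(c['R']);t=np.array(c['t'])
    return -R.T@t, R.T@np.array([u[0],u[1],1])
def at_z(n,xy,z):
    o,d=ray(n,xy); return o+d*(z-o[2])/d[2]
def proj(n,X):
    c,f=cam(n); p=np.array(c['R'])@np.array(X)+np.array(c['t']); u=p[:2]/p[2]; u=u*(1+c['k1']*(u@u))
    return u*f+[c['cx'],c['cy']]
def tri(xa,xb,na='side',nb='top'):
    o1,d1=ray(na,xa);o2,d2=ray(nb,xb)
    A=np.stack([d1,-d2],1); s=np.linalg.lstsq(A,o2-o1,rcond=None)[0]
    p,q=o1+s[0]*d1,o2+s[1]*d2
    return (p+q)/2,np.linalg.norm(p-q)
E
python3 - <<'E'
from h import *
a=manip.get_image('side');b=manip.get_image('top')
save(np.vstack([a,b]),'a.png',s=1) if 0 else (save(a,'side.png',s=1.5),save(b,'top.png',s=1.5))
print(manip.state())
for n in('side','top'):
    c=manip.calibration(n);print(n,-np.array(c['R']).T@c['t'],np.array(c['R'])[2],c['fov_y'])
names=['dish','mat','scoop','scoop_handle','scoop_spout','teal_mid','coral_mid','yellow_mid','white_mid','black_mid','ring_cone','gift_box','spool','pliers','bead0_center']
for t in names:
    for n in('top','side'):
        print(t,n,[(np.round(r['xy']).tolist(),round(r['score'],2),np.round(at_z(n,r['xy'],.047 if 'mid' in t else .101 if 'handle' in t else 0)[:2],3).tolist()) for r in manip.place_of(n,t) if r['score']>.2])
E
```

```text
pics
{'time': 0.1, 'q': array([-1.47595674e+00,  3.42625000e-01,  1.52493082e+00,  1.38095178e-06,
        1.27539540e+00, -1.45996078e-01]), 'dq': array([ 1.56244461e-03, -2.68963307e-03, -1.75371638e-03,  6.67852776e-05,
        1.80643810e-04, -7.86657026e-04]), 'effort': array([ 1.21073503e-03, -4.34445369e+01, -2.46491289e+01, -2.17951706e-04,
        4.70240746e-03, -4.57608223e-06]), 'ee_pos': array([ 0.1252316 , -0.50971413,  0.4041066 ]), 'tool_rot': array([-2.47143369e+00,  1.93789181e+00,  1.46794180e-03]), 'wrist_force': array([ 0.67648215, -0.5133294 ,  0.2486438 ]), 'torque': array([0.00827606, 0.02291747, 0.01743732]), 'finger_gap': 0.08542134460107004}
side [0.42949862 0.64676695 0.76997737] [ 0.10700832 -0.70256191 -0.70353108] 56.494521561363506
top [ 0.30488631 -0.00315687  1.47745673] [ 0.17480243 -0.0114561  -0.98453688] 51.08744121116642
dish top [([255.0, 192.0], 0.8, [0.558, -0.004]), ([134.0, 208.0], 0.55, [0.511, 0.446])]
dish side [([247.0, 217.0], 0.68, [0.55, 0.003])]
mat top [([177.0, 236.0], 0.8, [0.402, 0.286])]
mat side [([291.0, 320.0], 0.63, [0.403,
[... 1274 characters left out ...]
.0, 133.0], 0.76, [0.435, -0.35]), ([222.0, 368.0], 0.53, [0.528, 0.425])]
black_mid top [([135.0, 205.0], 0.71, [0.516, 0.427])]
black_mid side [([222.0, 369.0], 0.83, [0.526, 0.426])]
ring_cone top [([220.0, 238.0], 0.64, [0.394, 0.131])]
ring_cone side [([299.0, 265.0], 0.51, [0.396, 0.139])]
gift_box top [([171.0, 242.0], 0.72, [0.382, 0.309])]
gift_box side [([173.0, 201.0], 0.84, [0.776, -0.026])]
spool top [([314.0, 245.0], 0.76, [0.358, -0.213])]
spool side [([321.0, 173.0], 0.83, [0.349, -0.215]), ([175.0, 202.0], 0.39, [0.769, -0.021])]
pliers top [([260.0, 248.0], 0.61, [0.354, -0.015])]
pliers side [([315.0, 220.0], 0.53, [0.361, -0.015])]
bead0_center top []
bead0_center side []
```

View pics/top.png

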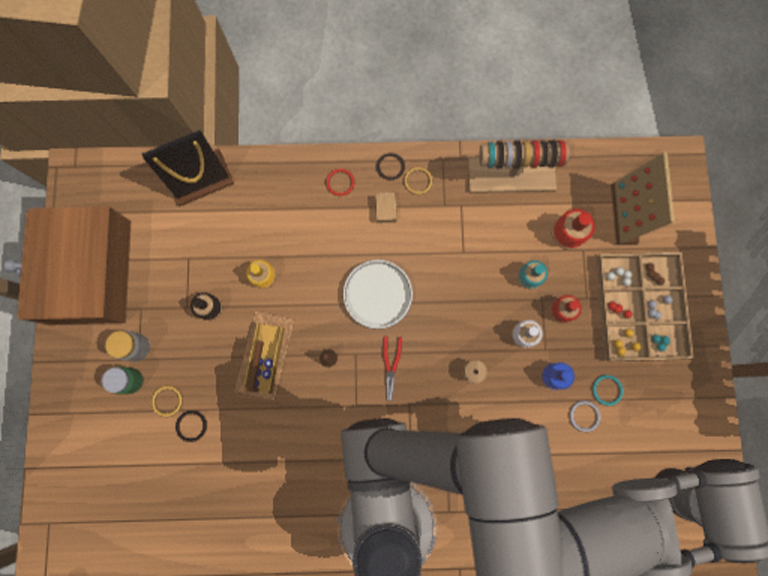

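View pics/side.png

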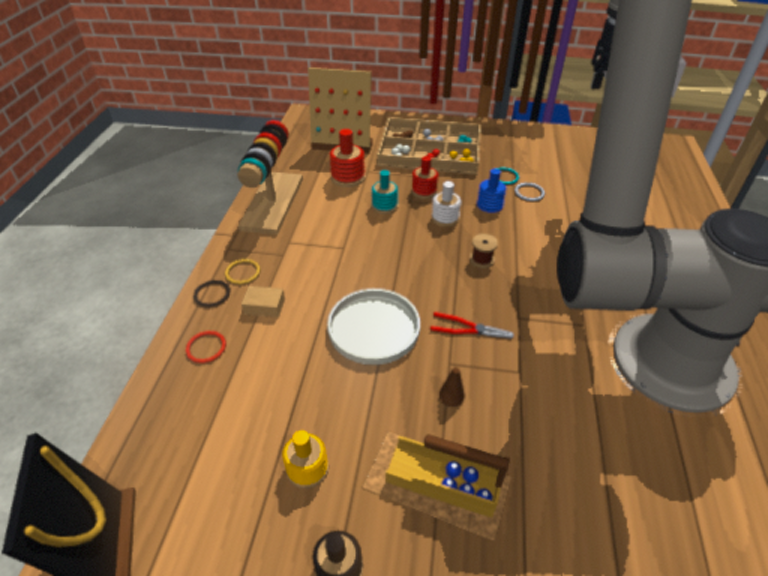

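Top-view candidates for coral: large red (383,152), small red (381,206) and blue (371,248). The small red fits: the blue is excluded, and it is the smaller of the two reds. All five stands are present, along with five or so beads. Next I'll confirm the coral in a crop and refine the poses.

```bash
python3 - <<'E'
from h import *
a=manip.get_image('side');b=manip.get_image('top')
A=cv2.resize(a[85:185,205:365],None,fx=3.5,fy=3.5,interpolation=cv2.INTER_CUBIC)
B=cv2.resize(b[195:275,145:235],None,fx=3.5,fy=3.5,interpolation=cv2.INTER_CUBIC)
B=cv2.copyMakeBorder(B,0,0,0,A.shape[1]-B.shape[1],cv2.BORDER_CONSTANT);cv2.imwrite('pics/c.png',np.vstack([A,B[:240]])[:,:,::-1])
# dish
for n in('side','top'):
    r=manip.regions_of(n,'dish')[0]; m=r['mask'].astype(np.uint8)
    c=max(cv2.findContours(m,0,1)[0],key=len)[:,0]
    P=np.array([at_z(n,p,.022)[:2] for p in c.astype(float)]);
    (x,y),rad=cv2.minEnclosingCircle(P.astype(np.float32)); 
    M=np.c_[2*P,np.ones(len(P))]; s=np.linalg.lstsq(M,(P**2).sum(1),rcond=None)[0]
    print('dish',n,np.round([x,y,rad],3),np.round([*s[:2],np.sqrt(s[2]+s[:2]@s[:2])],3),m.sum())
    for t,z in(('mat',.003),('scoop',.044)):
        for r in manip.regions_of(n,t)[:2]:
            m=r['mask'].astype(np.uint8); c=np.vstack(cv2.findContours(m,0,1)[0])[:,0].astype(float)
            P=np.array([at_z(n,p,z)[:2] for p in c])
            rc=cv2.minAreaRect((P*1000).astype(np.float32)); print(t,n,round(r['score'],2),rc)
T={}
for t in['teal_mid','coral_mid','yellow_mid','white_mid','black_mid']:
    q={}
    for n in('side','top'):
        print(t,n,[(np.round(r['xy']).tolist(),int(r['mask'].sum()),round(r['score'],2)) for r in manip.regions_of(n,t) if r['score']>.3])
print('handle',tri([308,301],[170,242]),'spout',tri([258,306],[181,216]))
print([proj('top',[.555,0,.024])])
E
```

```text
dish side [0.539 0.016 0.091] [0.542 0.018 0.086] 2439
mat side 0.58 ((403.3717041015625, 291.0210266113281), (102.33106231689453, 200.61788940429688), 75.7142562866211)
mat side 0.53 ((388.90032958984375, 267.99932861328125), (99.98435974121094, 171.69662475585938), 79.48748016357422)
scoop side 0.65 ((390.0765686035156, 288.26666259765625), (96.39781951904297, 164.44244384765625), 79.32910919189453)
dish top [0.542 0.011 0.086] [0.542 0.01  0.083] 1666
mat top 0.85 ((400.09405517578125, 287.3484191894531), (102.28914642333984, 202.86590576171875), 76.83674621582031)
scoop top 0.66 ((390.0037841796875, 283.516357421875), (70.93830871582031, 159.7184600830078), 79.54617309570312)
teal_mid side [([256.0, 131.0], 407, 0.68), ([313.0, 222.0], 365, 0.5)]
teal_mid top [([359.0, 182.0], 288, 0.87), ([249.0, 193.0], 1653, 0.74)]
coral_mid side [([228.0, 108.0], 611, 0.96), ([329.0, 129.0], 434, 0.92), ([285.0, 123.0], 363, 0.81), ([202.0, 304.0], 906, 0.67), ([294.0, 315.0], 2652, 0.64), ([301.0, 259.0], 311, 0.32)]
coral_mid top [([380.0, 153.0], 616, 0.94), ([375.0, 207.0], 301, 0.78), ([370.0, 250.0], 318, 0.71)]
yellow_mid side [([204.0, 305.0], 915, 0.95), ([285.0, 335.0], 1523, 0.48)]
yellow_mid top [([177.0, 185.0], 275, 0.63)]
white_mid side [([299.0, 135.0], 465, 0.86), ([302.0, 260.0], 291, 0.49)]
white_mid top [([348.0, 223.0], 301, 0.67), ([174.0, 237.0], 790, 0.42)]
black_mid side [([222.0, 367.0], 869, 0.88), ([256.0, 130.0], 380, 0.46), ([314.0, 220.0], 379, 0.37)]
black_mid top [([136.0, 207.0], 285, 0.69), ([176.0, 237.0], 835, 0.43)]
handle (array([0.37662841, 0.28907577, 0.1031257 ]), np.float64(0.0011727841094253352)) spout (array([0.47779729, 0.26958001, 0.01149367]), np.float64(0.004605728377453695))
[array([254.21829874, 192.28815336])]
```

View pics/c.png

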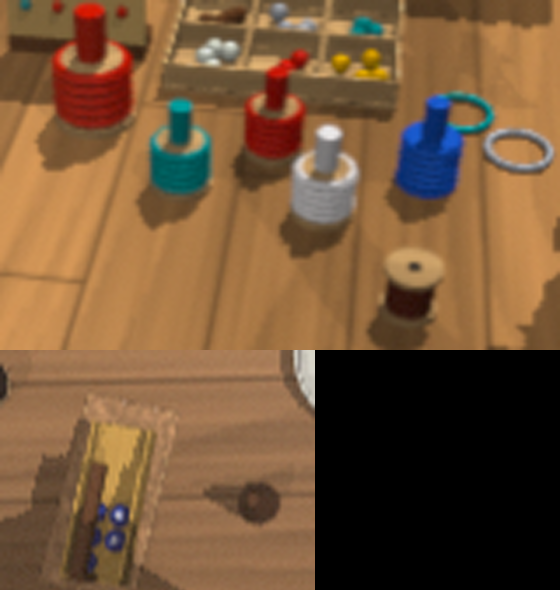

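The crop confirms the small red stand at side (281,120), with the big red at (228,105) and the blue at (328,128). Next I'll refine the dish, scoop yaw and posts by colour.

```bash
cat >> h.py <<'E'
def hsv(im): return cv2.cvtColor(im,cv2.COLOR_RGB2HSV)
def big(m,win=None):
    m=m.astype(np.uint8)
    if win:
        k=np.zeros_like(m);k[win[1]:win[3],win[0]:win[2]]=1;m=m*k
    n,l,s,c=cv2.connectedComponentsWithStats(m);i=1+np.argmax(s[1:,4]);return l==i
COL={'teal':((80,100,60),(100,255,255)),'coral':((0,190,60),(5,255,255)),'yellow':((22,190,100),(32,255,255)),'white':((0,0,130),(180,45,255)),'black':((0,0,0),(180,255,45))}
def post(im,col,c,n,w=22):
    """blob of the stand's colour near pixel c; returns blob mask"""
    m=cv2.inRange(hsv(im),*COL[col])>0
    c=np.round(c).astype(int)
    return big(m,(c[0]-w,max(c[1]-w-8,0),c[0]+w,c[1]+w))
E
python3 - <<'E'
from h import *
I={n:manip.get_image(n) for n in('side','top')}
for n,w in(('side',(210,185,285,245)),('top',(222,165,282,225))):
    h=hsv(I[n]); m=big((h[:,:,1]<50)&(h[:,:,2]>120),w)
    c=max(cv2.findContours(m.astype(np.uint8),0,1)[0],key=len)
    P=np.array([at_z(n,p,.024 if n=='top' else .02)[:2] for p in c[:,0].astype(float)])
    s=np.linalg.lstsq(np.c_[2*P,np.ones(len(P))],(P**2).sum(1),rcond=None)[0]
    print('dish',n,np.round([*s[:2],np.sqrt(s[2]+s[:2]@s[:2])],4),m.sum(),cv2.boundingRect(c))
# handle line, dark brown
for n,w in(('side',(270,285,345,320)),('top',(160,222,182,265))):
    h=hsv(I[n]); m=big((h[:,:,2]<105)&(h[:,:,0]<14),w); ys,xs=np.nonzero(m)
    P=np.array([at_z(n,p,.101)[:2] for p in np.c_[xs,ys].astype(float)]); u=np.linalg.svd(P-P.mean(0))[2][0]
    print('handle',n,P.mean(0),np.degrees(np.arctan2(u[1],u[0])),m.sum(), np.ptp((P-P.mean(0))@u))
# posts
g={'teal':[(254,126),(356,184)],'coral':[(281,118),(379,206)],'yellow':[(201,302),(174,180)],'white':[(298,133),(352,221)],'black':[(222,369),(136,204)]}
for k,(s,t) in g.items():
    o=[]
    for n,c in(('side',s),('top',t)):
        m=post(I[n],k,c,n); ys,xs=np.nonzero(m); o+= [n,int(m.sum()),(int(xs.min()),int(ys.min()),int(xs.max()),int(ys.max()))]
        if n=='side':
            tx=xs[ys==ys.min()].mean(); px=xs[(ys>=ys.min()+2)&(ys<=ys.min()+6)].mean(); o.append(np.round(at_z(n,[px,ys.min()+2.5],.094)[:2],3).tolist())
    for n,c in(('side',s),('top',t)):
        for tt in [k+'_mid']:
            o.append([np.round(at_z(n,r['xy'],.047)[:2],3).tolist() for r in manip.place_of(n,tt) if np.hypot(*(np.array(r['xy'])-c))<12])
    print(k,o)
E
```

```text
dish side [0.5443 0.013  0.0851] 2269 (219, 193, 61, 50)
dish top [0.5433 0.0105 0.0833] 1660 (229, 173, 46, 46)
handle side [0.35855597 0.29190876] 170.3099202647393 311 0.11630673563111507
handle top [0.35706265 0.29202519] 167.9343653431451 104 0.11444524304502043
teal ['side', 190, (248, 124, 264, 139), [0.572, -0.3], 'top', 66, (349, 176, 364, 190), [[0.595, -0.377]], [[0.573, -0.367]]]
coral ['side', 176, (275, 115, 291, 129), [0.491, -0.365], 'top', 1, (385, 201, 385, 201), [[0.496, -0.442]], [[0.495, -0.444]]]
yellow ['side', 573, (189, 287, 217, 322), [0.596, 0.292], 'top', 1, (172, 178, 172, 178), [[0.597, 0.297]], []]
white ['side', 160, (289, 130, 306, 147), [0.438, -0.288], 'top', 128, (345, 213, 361, 230), [[0.446, -0.349]], [[0.437, -0.342]]]Traceback (most recent call last):
  File "<stdin>", line 19, in <module>
  File "h.py", line 36, in post
    return big(m,(c[0]-w,max(c[1]-w-8,0),c[0]+w,c[1]+w))
  File "h.py", line 30, in big
    n,l,s,c=cv2.connectedComponentsWithStats(m);i=1+np.argmax(s[1:,4]);return l==i
                                                    ~~~~~~~~~^^^^^^^^^
    return _wrapfunc(a, 'argmax', axis=axis, out=out, **kwds)
    return bound(*args, **kwds)
ValueError: attempt to get argmax of an empty sequence
```

```bash
python3 - <<'E'
from h import *
for p in ([283.5,293],[338.5,305],[339,311],[284,298]): print(p,at_z('side',p,.108)[:2].round(4))
for k in range(2):
  for n in('side','top'):
    if k: manip.get_image(n)
    for t,z in(('scoop_spout',.0235),('scoop_handle',.104),('scoop',.003),('mat',0)):
        print(n,t,[(np.round(r['xy'],1).tolist(),at_z(n,r['xy'],z)[:2].round(4).tolist()) for r in manip.place_of(n,t)[:1]])
I=manip.get_image('side'); 
x0=[.402,.287];a=np.radians(-12)
def W(p,o): return [o[0]+p[0]*np.cos(a)-p[1]*np.sin(a),o[1]+p[0]*np.sin(a)+p[1]*np.cos(a),p[2]]
J=cv2.resize(I[270:370,225:360],None,fx=5,fy=5,interpolation=cv2.INTER_CUBIC)
def line(pts,o,col):
    q=np.array([(proj('side',W(p,o))-[225,270])*5+2 for p in pts]).astype(np.int32); cv2.polylines(J,[q],True,col,1)
line([(-.1,-.05,.003),(.1,-.05,.003),(.1,.05,.003),(-.1,.05,.003)],x0,(255,0,0))
so=[.396,.2855]
line([(-.08,-.031,.047),(.04,-.031,.047),(.04,-.031,.035),(.08,-.031,.035),(.08,.031,.035),(.04,.031,.035),(.04,.031,.047),(-.08,.031,.047)],so,(0,255,0))
line([(-.0775,-.007,.113),(.0375,-.007,.113),(.0375,.007,.113),(-.0775,.007,.113)],so,(0,255,255))
cv2.imwrite('pics/d.png',J[:,:,::-1])
E
```

```text
[283.5, 293] [0.4266 0.2815]
[338.5, 305] [0.316  0.2916]
[339, 311] [0.3151 0.3043]
[284, 298] [0.4245 0.2924]
side scoop_spout [([259.5, 305.9], [0.476, 0.2745])]
side scoop_handle [([305.2, 303.8], [0.3814, 0.2966])]
side scoop [([292.2, 318.9], [0.4007, 0.2842])]
side mat [([286.8, 320.8], [0.4121, 0.289])]
top scoop_spout [([180.8, 215.0], [0.4778, 0.2682])]
top scoop_handle [([170.7, 241.3], [0.3795, 0.2865])]
top scoop [([176.7, 239.8], [0.3898, 0.2861])]
top mat [([176.7, 237.1], [0.3998, 0.2868])]
side scoop_spout [([259.6, 306.1], [0.4757, 0.275])]
side scoop_handle [([308.3, 304.1], [0.3752, 0.2963])]
side scoop [([292.9, 319.3], [0.3991, 0.2849])]
side mat [([310.5, 328.9], [0.3589, 0.2998])]
top scoop_spout [([178.4, 216.4], [0.4729, 0.2769])]
top scoop_handle [([168.3, 243.1], [0.3736, 0.2945])]
top scoop [([174.2, 182.1], [0.6042, 0.2978])]
top mat [([175.6, 236.6], [0.4017, 0.2908])]
```

View pics/d.png

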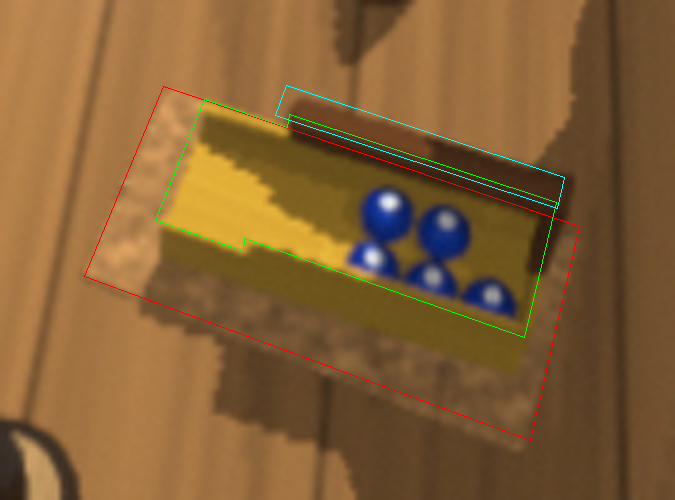

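The overlay fits: five beads, mat yaw about -12°, and the scoop about 3 mm towards +y of the model. I'll go to the scoop.

Call:
{"name": "servo_tool", "arguments": {"moves": [[[0.085, 0.04, 0.02, 0, 0, 0, -3], [0.085, 0.08, 0.04, 0, 0, 0, -6], [0.085, 0.12, 0.06, 0, 0, 0, -9], [0.085, 0.16, 0.08, 0, 0, 0, -12], [0.085, 0.195, 0.115, 0, 0, 0, -15], [0.085, 0.225, 0.155, 0, 0, 0, -18], [0.085, 0.25, 0.195, 0, 0, 0, -21], [0.085, 0.275, 0.238, 0, 0, 0, -24], [0.085, 0.295, 0.283, 0, 0, 0, -26], [0.085, 0.31, 0.33, 0, 0, 0, -26], [0.085, 0.32, 0.378, 0, 0, 0, -26], [0.085, 0.325, 0.427, 0, 0, 0, -26]]]}}

```text
time: 5.15
ee_pos: [0.4506, -0.0809, 0.4048]
tool_rot: [-1.972, 2.445, -0.001]
wrist_force: [0.6, -0.7, -0.1]
finger_gap: 0.0852
```

Call:
{"name": "servo_tool", "arguments": {"moves": [[[0.07, 0.0, 0.049, 0, 0, 0, 0], [0.07, -0.002, 0.098, 0, 0, 0, 0], [0.07, -0.006, 0.147, 0, 0, 0, 0], [0.07, -0.012, 0.196, 0, 0, 0, 0], [0.07, -0.022, 0.244, 0, 0, 0, 0], [0.07, -0.035, 0.29, 0, 0, 0, 0], [0.07, -0.051, 0.335, 0, 0, 0, 0], [0.07, -0.068, 0.367, -0.01, 0, 0, 0], [0.06, -0.0745, 0.375, -0.04, 0, 0, 0], [0.05, -0.0745, 0.375, -0.07, 0, 0, 0], [0.05, -0.0745, 0.375, -0.07, 0, 0, 0], [0.05, -0.0745, 0.375, -0.07, 0, 0, 0]]]}}

```text
time: 6.35
ee_pos: [0.376, 0.2922, 0.3352]
tool_rot: [1.972, -2.445, 0.0]
wrist_force: [0.5, 0.1, 0.3]
finger_gap: 0.05
```

Call:
{"name": "servo_tool", "arguments": {"moves": [[[0.05, 0, 0, -0.03, 0, 0, 0], [0.05, 0, 0, -0.055, 0, 0, 0], [0.05, 0, 0, -0.07, 0, 0, 0], [0.05, 0, 0, -0.076, 0, 0, 0], [0.0, 0, 0, -0.076, 0, 0, 0], [0.0, 0, 0, -0.076, 0, 0, 0], [0.0, 0, 0, -0.076, 0, 0, 0], [0.0, 0, 0, -0.076, 0, 0, 0], [0.0, 0, 0, -0.076, 0, 0, 0], [0.0, 0, 0, -0.076, 0, 0, 0]]], "force": 80}}

```text
time: 7.35
ee_pos: [0.376, 0.2922, 0.2597]
tool_rot: [-1.972, 2.444, -0.001]
wrist_force: [-0.8, -2.2, 6.9]
finger_gap: 0.0127
```

Call:
{"name": "servo_tool", "arguments": {"moves": [[[0.0, 0, 0, 0.01, 0, 0, 0], [0.0, 0, 0, 0.03, 0, 0, 0], [0.0, 0, 0, 0.055, 0, 0, 0], [0.0, 0, 0, 0.08, 0, 0, 0], [0.0, 0, 0, 0.1, 0, 0, 0], [0.0, 0, 0, 0.115, 0, 0, 0], [0.0, 0, 0, 0.12, 0, 0, 0], [0.0, 0.0, -0.005, 0.12, 0, 0, 0], [0.0, 0.0, -0.015, 0.12, 0, 0, 0], [0.0, 0.002, -0.03, 0.12, 0, 0, 1], [0.0, 0.004, -0.05, 0.12, 0, 0, 2], [0.0, 0.008, -0.07, 0.12, 0, 0, 3]]]}}

```text
time: 8.55
ee_pos: [0.3832, 0.2208, 0.3776]
tool_rot: [2.036, -2.389, -0.001]
wrist_force: [0.5, 0.0, -2.7]
finger_gap: 0.0127
```

Call:
{"name": "servo_tool", "arguments": {"moves": [[[0.0, 0.002, -0.02, 0, 0, 0, 1], [0.0, 0.004, -0.042, 0, 0, 0, 2], [0.0, 0.007, -0.065, 0, 0, 0, 3], [0.0, 0.01, -0.088, 0, 0, 0, 4], [0.0, 0.013, -0.11, 0, 0, 0, 5], [0.0, 0.016, -0.132, 0, 0, 0, 6], [0.0, 0.019, -0.154, 0, 0, 0, 7], [0.0, 0.022, -0.174, 0, 0, 0, 8], [0.0, 0.024, -0.19, 0, 0, 0, 9], [0.0, 0.026, -0.202, 0, 0, 0, 9], [0.0, 0.026, -0.2085, 0, 0, 0, 9], [0.0, 0.026, -0.2105, 0, 0, 0, 9]]]}}

```text
time: 9.75
ee_pos: [0.4095, 0.0111, 0.3784]
tool_rot: [2.216, -2.226, -0.001]
wrist_force: [-0.2, 0.7, -3.2]
finger_gap: 0.0128
```

```bash
python3 - <<'E'
from h import *
a=manip.get_image('side');b=manip.get_image('top')
for t in('scoop_spout','scoop_handle'):
    r={n:manip.place_of(n,t) for n in('side','top')}
    print(t,[(n,np.round(x['xy']).tolist(),round(x['score'],2)) for n in r for x in r[n][:2]],[tri(r['side'][0]['xy'],r['top'][0]['xy'])] if r['side'] and r['top'] else '')
s=manip.state();print(s['ee_pos'],s['tool_rot'],s['finger_gap'],s['wrist_force'])
A=cv2.resize(a[100:330,180:400],None,fx=2.5,fy=2.5);cv2.imwrite('pics/e.png',A[:,:,::-1])
E
```

```text
scoop_spout [('side', [262.0, 186.0], 0.65), ('side', [306.0, 166.0], 0.58), ('top', [253.0, 225.0], 0.6), ('top', [261.0, 245.0], 0.43)] [(array([0.46759403, 0.0086463 , 0.13129267]), np.float64(0.08533800143885148))]
scoop_handle [('side', [306.0, 166.0], 0.92), ('top', [252.0, 229.0], 0.47)] [(array([0.40620729, 0.00975752, 0.21547978]), np.float64(0.0002618354314326929))]
[0.40963149 0.01211593 0.37872679] [-2.21827532e+00  2.22456699e+00  9.00929407e-05] 0.012595378799441472 [-0.40879636  0.11322578 -3.25584595]
```

View pics/e.png

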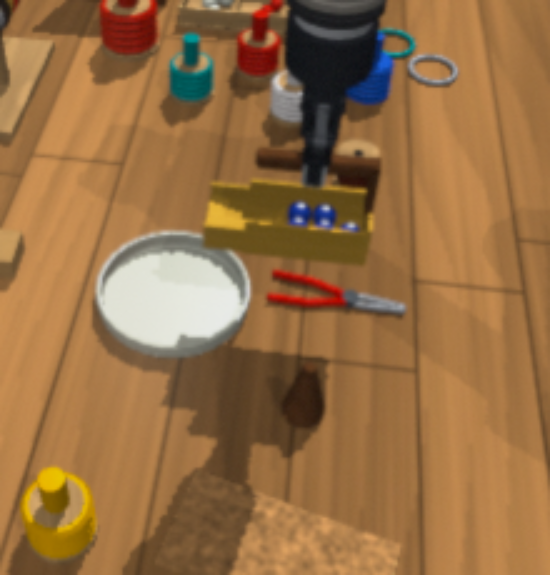

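Call:
{"name": "servo_tool", "arguments": {"moves": [[[0.0, 0, 0, -0.01, 0, 0, 0], [0.0, 0, 0, -0.03, 0, 0, 0], [0.0, 0, 0, -0.05, 0, 0, 0], [0.0, 0, 0, -0.07, 0, 0, 0], [0.0, 0, 0, -0.08, 0, 0, 0], [0.0, 0, 0, -0.085, 0, 0, 0], [0.0, 0, 0, -0.085, 0, 0, 0], [0.0, 0, 0, -0.085, 0, 0, 0], [0.0, 0, 0, -0.085, 0, 0, 0]]]}}

```text
time: 10.95
ee_pos: [0.41, 0.0116, 0.2944]
tool_rot: [-2.217, 2.225, -0.002]
wrist_force: [0.2, 0.9, -3.1]
finger_gap: 0.013
```

Call:
{"name": "servo_tool", "arguments": {"moves": [[[0.0, 0.0104, 0, 0.0041, 0, 2.5, 0], [0.0, 0.0209, 0, 0.0077, 0, 5, 0], [0.0, 0.0315, 0, 0.0109, 0, 7.5, 0], [0.0, 0.0424, 0, 0.0136, 0, 10, 0], [0.0, 0.0534, 0, 0.0157, 0, 12.5, 0], [0.0, 0.0643, 0, 0.0176, 0, 15, 0], [0.0, 0.0687, 0, 0.0182, 0, 16, 0], [0.0, 0.0732, 0, 0.0187, 0, 17, 0], [0.0, 0.0776, 0, 0.0191, 0, 18, 0], [0.0, 0.0821, 0, 0.0194, 0, 19, 0], [0.0, 0.0865, 0, 0.0197, 0, 20, 0], [0.0, 0.0865, 0, 0.0197, 0, 20, 0]]]}}

```text
time: 12.15
ee_pos: [0.4968, 0.0116, 0.3134]
tool_rot: [2.028, -2.035, -0.358]
wrist_force: [-0.4, -0.3, -2.6]
finger_gap: 0.0125
```

Call:
{"name": "servo_tool", "arguments": {"moves": [[[0.0, 0.0045, 0, 0.0001, 0, 1, 0], [0.0, 0.0089, 0, 0.0002, 0, 2, 0], [0.0, 0.0134, 0, 0.0002, 0, 3, 0], [0.0, 0.0178, 0, 0.0001, 0, 4, 0], [0.0, 0.0223, 0, 0, 0, 5, 0], [0.0, 0.0268, 0, -0.0003, 0, 6, 0], [0.0, 0.0312, 0, -0.0006, 0, 7, 0], [0.0, 0.0357, 0, -0.001, 0, 8, 0], [0.0, 0.0401, 0, -0.0014, 0, 9, 0], [0.0, 0.0446, 0, -0.0018, 0, 10, 0], [0.0, 0.0446, 0, -0.0018, 0, 10, 0], [0.0, 0.0446, 0, -0.0018, 0, 10, 0]]]}}

```text
time: 13.35
ee_pos: [0.5409, 0.0116, 0.3114]
tool_rot: [1.923, -1.93, -0.515]
wrist_force: [0.0, 0.4, -2.4]
finger_gap: 0.0128
```

Call:
{"name": "servo_tool", "arguments": {"moves": [[[0.0, 0.011, 0, -0.0017, 0, 2.5, 0], [0.0, 0.0219, 0, -0.0037, 0, 5, 0], [0.0, 0.0328, 0, -0.0064, 0, 7.5, 0], [0.0, 0.0435, 0, -0.0094, 0, 10, 0], [0.0, 0.054, 0, -0.013, 0, 12.5, 0], [0.0, 0.0644, 0, -0.0169, 0, 15, 0], [0.0, 0.0746, 0, -0.0214, 0, 17.5, 0], [0.0, 0.0847, 0, -0.0262, 0, 20, 0], [0.0, 0.0847, 0, -0.0262, 0, 20, 0], [0.0, 0.0847, 0, -0.0262, 0, 20, 0], [0.0, 0.0847, 0, -0.0262, 0, 20, 0], [0.0, 0.0847, 0, -0.0262, 0, 20, 0]]]}}

```text
time: 14.55
ee_pos: [0.6252, 0.0117, 0.2862]
tool_rot: [1.7, -1.706, -0.791]
wrist_force: [-1.2, -0.6, -1.5]
finger_gap: 0.0127
```

```bash
python3 - <<'E'
from h import *
a=manip.get_image('side')
s=manip.state();print(s['q'],s['wrist_force'])
A=cv2.resize(a[80:280,170:350],None,fx=2.5,fy=2.5);cv2.imwrite('pics/f.png',A[:,:,::-1])
E
```

```text
[-0.08850083  0.87111565  1.04594435 -0.0783155   2.09273515  1.47820579] [ 0.16403942  0.45488205 -2.73024668]
```

View pics/f.png

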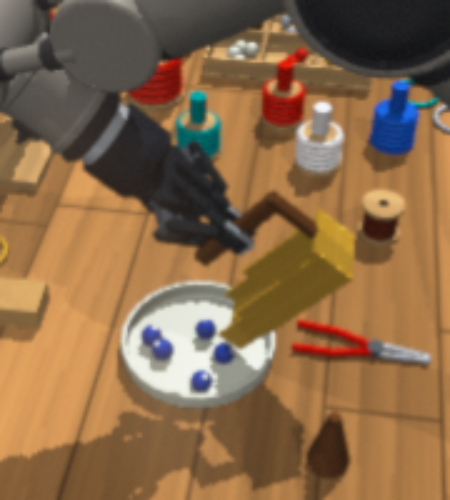

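All five beads are in the dish. Next I'll level the scoop and return it to the mat.

Call:
{"name": "servo_tool", "arguments": {"moves": [[[0.0, 0, 0, 0.03, 0, 0, 0], [0.0, 0, 0, 0.06, 0, 0, 0], [0.0, -0.025, 0, 0.075, 0, -6, 0], [0.0, -0.055, 0, 0.085, 0, -12, 0], [0.0, -0.085, 0, 0.09, 0, -19, 0], [0.0, -0.115, 0, 0.093, 0, -26, 0], [0.0, -0.145, 0, 0.093, 0, -33, 0], [0.0, -0.175, 0, 0.093, 0, -40, 0], [0.0, -0.2, 0, 0.093, 0, -46, 0], [0.0, -0.2158, 0, 0.0933, 0, -50, 0], [0.0, -0.2158, 0, 0.0933, 0, -50, 0]]]}}

```text
time: 15.7
ee_pos: [0.4071, 0.012, 0.3795]
tool_rot: [-2.217, 2.225, -0.001]
wrist_force: [-0.7, 0.7, -2.9]
finger_gap: 0.0128
```

Call:
{"name": "servo_tool", "arguments": {"moves": [[[0.0, 0, 0.02, 0, 0, 0, 0], [0.0, -0.001, 0.05, 0, 0, 0, -2], [0.0, -0.003, 0.085, 0, 0, 0, -4], [0.0, -0.007, 0.12, 0, 0, 0, -6], [0.0, -0.012, 0.155, 0, 0, 0, -8], [0.0, -0.018, 0.19, 0, 0, 0, -10], [0.0, -0.024, 0.225, 0, 0, 0, -12], [0.0, -0.03, 0.255, 0, 0, 0, -12], [0.0, -0.033, 0.275, 0, 0, 0, -12], [0.0, -0.034, 0.2805, 0, 0, 0, -12], [0.0, -0.034, 0.2805, -0.03, 0, 0, -12], [0.0, -0.034, 0.2805, -0.06, 0, 0, -12]]]}}

```text
time: 16.9
ee_pos: [0.3763, 0.2924, 0.3185]
tool_rot: [-1.973, 2.444, -0.001]
wrist_force: [-0.5, -0.5, -3.0]
finger_gap: 0.0128
```

Call:
{"name": "servo_tool", "arguments": {"moves": [[[0.0, 0, 0, -0.02, 0, 0, 0], [0.0, 0, 0, -0.035, 0, 0, 0], [0.0, 0, 0, -0.045, 0, 0, 0], [0.0, 0, 0, -0.052, 0, 0, 0], [0.0, 0, 0, -0.056, 0, 0, 0], [0.0, 0, 0, -0.058, 0, 0, 0], [0.0, 0, 0, -0.059, 0, 0, 0], [0.0, 0, 0, -0.059, 0, 0, 0]]]}}

```text
time: 17.7
ee_pos: [0.3758, 0.2922, 0.2601]
tool_rot: [-1.973, 2.444, -0.0]
wrist_force: [-0.1, -0.1, -2.0]
finger_gap: 0.0127
```

Call:
{"name": "servo_tool", "arguments": {"moves": [[[0.0, 0, 0, -0.001, 0, 0, 0], [0.0, 0, 0, -0.001, 0, 0, 0], [0.02, 0, 0, -0.001, 0, 0, 0], [0.035, 0, 0, -0.001, 0, 0, 0], [0.05, 0, 0, -0.001, 0, 0, 0], [0.05, 0, 0, -0.001, 0, 0, 0], [0.05, 0, 0, 0.03, 0, 0, 0], [0.05, 0, 0, 0.07, 0, 0, 0], [0.05, 0, 0, 0.11, 0, 0, 0], [0.05, -0.02, -0.04, 0.14, 0, 0, 0], [0.05, -0.02, -0.085, 0.14, 0, 0, 0], [0.05, -0.01, -0.13, 0.14, 0, 0, 0]]]}}

```text
time: 18.9
ee_pos: [0.3644, 0.1612, 0.4009]
tool_rot: [-1.975, 2.441, -0.002]
wrist_force: [1.3, -0.5, -0.4]
finger_gap: 0.0503
```

```bash
cat >> h.py <<'E'
from scipy.optimize import minimize
def model(n,x,y,sc=1):
    """silhouette of a standing stand at x,y"""
    m=np.zeros((384,512),np.uint8); a=np.linspace(0,2*np.pi,40,endpoint=False)
    for r,z0,z1 in((.032,0,.054),(.012,.054,.094)):
        P=[proj(n,[x+r*np.cos(t),y+r*np.sin(t),z])*8 for t in a for z in(z0,z1)]
        M=np.array(P,np.float32); h=cv2.convexHull(M).astype(np.int32)
        cv2.fillConvexPoly(m,h,255,cv2.LINE_AA,3)
    return m.astype(float)/255
def locate(I,tgt,g):
    """net place near guess in both pictures, triangulated and as ground points; guess from mid"""
    out={}
    for n in('side','top'):
        c=proj(n,[*g,.047])
        rs=[r for r in manip.place_of(n,tgt) if np.hypot(*(r['xy']-c))<25]
        ms=[r for r in manip.regions_of(n,tgt) if np.hypot(*(r['xy']-c))<25]
        p=at_z(n,rs[0]['xy'],.047)[:2] if rs else None
        f=None
        if ms:
            t=cv2.GaussianBlur(ms[0]['mask'].astype(float),(0,0),1)
            J=lambda v:((cv2.GaussianBlur(model(n,*(v*.01)),(0,0),1)-t)**2).sum()
            f=minimize(J,(np.array(g))*100,method='Nelder-Mead',options=dict(initial_simplex=np.array(g)*100+np.array([[0,0],[1.5,0],[0,1.5]]),xatol=.02)); f=(f.x*.01,f.fun/t.sum())
        out[n]=(p,f)
    return out
E
python3 - <<'E'
from h import *
I={n:manip.get_image(n) for n in('side','top')}
G={'teal':(.58,-.37),'coral':(.495,-.44),'yellow':(.60,.293),'white':(.44,-.345),'black':(.525,.426)}
for k,g in G.items():
    for n,(p,f) in locate(I,k+'_mid',g).items(): print(k,n,None if p is None else p.round(4),None if f is None else (f[0].round(4),round(f[1],2)))
save(I['side'],'g.png',s=1.5)
print(manip.state()['ee_pos'])
E
```

```text
Traceback (most recent call last):
  File "h.py", line 58, in locate
    f=minimize(J,(np.array(g))*100,method='Nelder-Mead',options=dict(initial_simplex=np.array(g)*100+np.array([[0,0],[1.5,0],[0,1.5]]),xatol=.02)); f=(f.x*.01,f.fun/t.sum())
  File "h.py", line 57, in <lambda>
    J=lambda v:((cv2.GaussianBlur(model(n,*(v*.01)),(0,0),1)-t)**2).sum()
                                  ~~~~~^^^^^^^^^^^^
  File "h.py", line 42, in model
    P=[proj(n,[x+r*np.cos(t),y+r*np.sin(t),z])*8 for t in a for z in(z0,z1)]
       ~~~~^^^^^^^^^^^^^^^^^^^^^^^^^^^^^^^^^^^
  File "h.py", line 18, in proj
    c,f=cam(n); p=np.array(c['R'])@np.array(X)+np.array(c['t']); u=p[:2]/p[2]; u=u*(1+c['k1']*(u@u))
        ~~~^^^
  File "h.py", line 8, in cam
    c=manip.calibration(n); f=192/np.tan(np.radians(c['fov_y'])/2)
ValueError: time passes only in moves, steps and waits
```

```bash
python3 - <<'E'
s=open('h.py').read()
s=s.replace("def cam(n):","import functools\n@functools.lru_cache(None)\ndef cam(n):").replace("    R=np.array(c['R']);","    R=np.array(c['R']);")
open('h.py','w').write(s)
E
cat > loc.py <<'E'
import sys
from h import *
I={n:manip.get_image(n) for n in('side','top')}
for a in sys.argv[2:]:
    k,x,y=a.split(',')
    for n,(p,f) in locate(I,k+'_mid',(float(x),float(y))).items(): print(k,n,None if p is None else p.round(4),None if f is None else (f[0].round(4),round(f[1],2)))
if sys.argv[1]!='-': save(I['side'],sys.argv[1],s=1.5)
print(manip.state()['ee_pos'],manip.state()['time'])
E
python3 loc.py g.png teal,.58,-.37 coral,.495,-.44 yellow,.6,.293 white,.44,-.345 black,.525,.426
```

```text
teal side [ 0.6013 -0.3366] (array([ 0.6005, -0.3441]), np.float64(0.09))
teal top [ 0.6067 -0.3531] (array([ 0.602 , -0.3454]), np.float64(0.16))
coral side [ 0.4903 -0.434 ] (array([ 0.494, -0.441]), np.float64(0.03))
coral top [ 0.495  -0.4403] (array([ 0.4922, -0.443 ]), np.float64(0.07))
yellow side [0.5969 0.2945] (array([0.5983, 0.2967]), np.float64(0.05))
yellow top None (array([0.5961, 0.2948]), np.float64(0.08))
white side [ 0.4448 -0.3478] (array([ 0.4354, -0.3491]), np.float64(0.1))
white top [ 0.4381 -0.3468] (array([ 0.4342, -0.3461]), np.float64(0.01))
black side [0.5208 0.4192] (array([0.5217, 0.4311]), np.float64(0.01))
black top [0.5125 0.4341] (array([0.5205, 0.4248]), np.float64(0.04))
[0.36573459 0.16212769 0.3997226 ] 20.2
```

View pics/g.png

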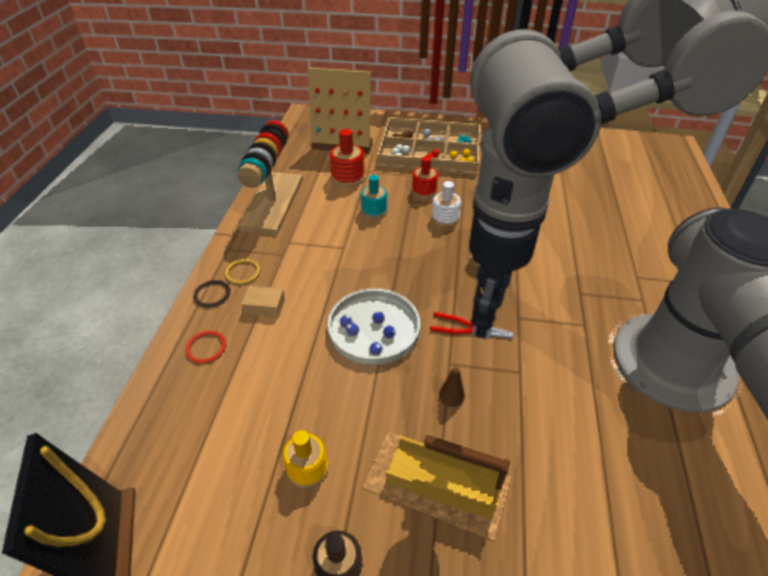

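Scoop is empty and back on the mat, and the beads are in the dish. The knock hit teal, which is now at (0.601, -0.345). Next: yellow.

Call:
{"name": "servo_tool", "arguments": {"moves": [[[0.06, 0.04, 0.023, 0, 0, 0, 0], [0.06, 0.08, 0.046, 0, 0, 0, 0], [0.06, 0.12, 0.069, 0, 0, 0, 0], [0.06, 0.16, 0.092, 0, 0, 0, 0], [0.06, 0.2, 0.115, -0.02, 0, 0, 0], [0.06, 0.232, 0.1335, -0.05, 0, 0, 0], [0.06, 0.232, 0.1335, -0.09, 0, 0, 0], [0.06, 0.232, 0.1335, -0.13, 0, 0, 0], [0.06, 0.232, 0.1335, -0.155, 0, 0, 0], [0.06, 0.232, 0.1335, -0.167, 0, 0, 0], [0.06, 0.232, 0.1335, -0.167, 0, 0, 0]]]}}

```text
time: 21.3
ee_pos: [0.5974, 0.2955, 0.231]
tool_rot: [1.971, -2.443, -0.002]
wrist_force: [0.1, -0.1, -1.0]
finger_gap: 0.0598
```

Call:
{"name": "servo_tool", "arguments": {"moves": [[[0.0, 0, 0, 0, 0, 0, 0], [0.0, 0, 0, 0, 0, 0, 0], [0.0, 0, 0, 0, 0, 0, 0], [0.0, 0, 0, 0, 0, 0, 0], [0.0, 0, 0, 0, 0, 0, 0], [0.0, 0, 0, 0.03, 0, 0, 0], [0.0, 0, 0, 0.07, 0, 0, 0], [0.0, 0, 0, 0.11, 0, 0, 0], [0.0, 0.01, -0.03, 0.12, 0, 0, 0], [0.0, 0.022, -0.067, 0.12, 0, 0, 0], [0.0, 0.036, -0.107, 0.12, 0, 0, 0], [0.0, 0.049, -0.147, 0.12, 0, 0, 0]]], "force": 50}}

```text
time: 22.5
ee_pos: [0.6468, 0.1474, 0.3529]
tool_rot: [1.974, -2.444, -0.0]
wrist_force: [0.2, -0.4, -1.8]
finger_gap: 0.0228
```

Call:
{"name": "servo_tool", "arguments": {"moves": [[[0.0, 0.013, -0.04, 0, 0, 0, 0], [0.0, 0.026, -0.08, 0, 0, 0, 0], [0.0, 0.039, -0.12, 0, 0, 0, 0], [0.0, 0.0445, -0.1365, -0.02, 0, 0, 0], [0.0, 0.0445, -0.1365, -0.055, 0, 0, 0], [0.0, 0.0445, -0.1365, -0.085, 0, 0, 0], [0.0, 0.0445, -0.1365, -0.105, 0, 0, 0], [0.0, 0.0445, -0.1365, -0.115, 0, 0, 0], [0.0, 0.0445, -0.1365, -0.119, 0, 0, 0], [0.0, 0.0445, -0.1365, -0.1205, 0, 0, 0], [0.0, 0.0445, -0.1365, -0.1205, 0, 0, 0]]]}}

```text
time: 23.6
ee_pos: [0.6913, 0.012, 0.2346]
tool_rot: [-1.972, 2.444, -0.003]
wrist_force: [-4.0, -1.2, 4.0]
finger_gap: 0.0227
```

Call:
{"name": "servo_tool", "arguments": {"moves": [[[0.03, 0, 0, 0, 0, 0, 0], [0.045, 0, 0, 0, 0, 0, 0], [0.06, 0, 0, 0, 0, 0, 0], [0.06, 0, 0, 0, 0, 0, 0], [0.06, 0, 0, 0.04, 0, 0, 0], [0.06, 0, 0, 0.08, 0, 0, 0], [0.06, 0, 0, 0.12, 0, 0, 0], [0.06, -0.015, 0.04, 0.12, 0, 0, 0], [0.06, -0.03, 0.085, 0.12, 0, 0, 0], [0.06, -0.045, 0.13, 0.12, 0, 0, 0], [0.06, -0.06, 0.175, 0.12, 0, 0, 0], [0.06, -0.08, 0.22, 0.12, 0, 0, 0]]]}}

```text
time: 24.8
ee_pos: [0.6107, 0.2337, 0.3522]
tool_rot: [-1.972, 2.445, -0.0]
wrist_force: [-0.3, 0.8, 0.8]
finger_gap: 0.06
```

```bash
python3 loc.py - yellow,.691,.012 black,.521,.428
```

```text
yellow side None None
yellow top None (array([0.6885, 0.013 ]), np.float64(0.1))
black side [0.5258 0.4207] (array([0.521 , 0.4318]), np.float64(0.01))
black top [0.5087 0.4226] (array([0.518 , 0.4316]), np.float64(0.57))
[0.61183273 0.23079834 0.35211899] 25.3
```

Call:
{"name": "servo_tool", "arguments": {"moves": [[[0.06, -0.019, 0.042, 0, 0, 0, 0], [0.06, -0.038, 0.084, 0, 0, 0, 0], [0.06, -0.057, 0.126, 0, 0, 0, 0], [0.06, -0.076, 0.168, 0, 0, 0, 0], [0.06, -0.0905, 0.199, -0.02, 0, 0, 0], [0.06, -0.0905, 0.199, -0.06, 0, 0, 0], [0.06, -0.0905, 0.199, -0.09, 0, 0, 0], [0.06, -0.0905, 0.199, -0.11, 0, 0, 0], [0.06, -0.0905, 0.199, -0.1195, 0, 0, 0], [0.06, -0.0905, 0.199, -0.1195, 0, 0, 0]]]}}

```text
time: 26.3
ee_pos: [0.521, 0.4304, 0.2314]
tool_rot: [1.97, -2.444, -0.0]
wrist_force: [-0.5, -0.8, 0.2]
finger_gap: 0.0596
```

Call:
{"name": "servo_tool", "arguments": {"moves": [[[0.0, 0, 0, 0, 0, 0, 0], [0.0, 0, 0, 0, 0, 0, 0], [0.0, 0, 0, 0, 0, 0, 0], [0.0, 0, 0, 0, 0, 0, 0], [0.0, 0, 0, 0, 0, 0, 0], [0.0, 0, 0, 0.04, 0, 0, 0], [0.0, 0, 0, 0.08, 0, 0, 0], [0.0, 0, 0, 0.12, 0, 0, 0], [0.0, 0, 0, 0.14, 0, 0, 0], [0.0, 0.01, -0.04, 0.14, 0, 0, 0], [0.0, 0.02, -0.085, 0.14, 0, 0, 0], [0.0, 0.03, -0.13, 0.14, 0, 0, 0]]]}}

```text
time: 27.5
ee_pos: [0.5504, 0.3002, 0.3721]
tool_rot: [1.974, -2.443, -0.0]
wrist_force: [1.2, -0.5, -1.9]
finger_gap: 0.0224
```

Call:
{"name": "servo_tool", "arguments": {"moves": [[[0.0, 0.005, -0.044, 0, 0, 0, 0], [0.0, 0.01, -0.088, 0, 0, 0, 0], [0.0, 0.016, -0.132, 0, 0, 0, 0], [0.0, 0.025, -0.177, 0, 0, 0, 0], [0.0, 0.034, -0.222, 0, 0, 0, 0], [0.0, 0.044, -0.267, 0, 0, 0, 0], [0.0, 0.058, -0.31, 0, 0, 0, 0], [0.0, 0.076, -0.35, 0, 0, 0, 0], [0.0, 0.098, -0.388, 0, 0, 0, 0], [0.0, 0.12, -0.42, 0, 0, 0, 0], [0.0, 0.1405, -0.436, -0.02, 0, 0, 0], [0.0, 0.1405, -0.436, -0.06, 0, 0, 0]]]}}

```text
time: 28.7
ee_pos: [0.6933, -0.1382, 0.3144]
tool_rot: [-1.966, 2.444, -0.012]
wrist_force: [0.1, 0.6, -3.0]
finger_gap: 0.0226
```

Call:
{"name": "servo_tool", "arguments": {"moves": [[[0.0, 0, 0, -0.03, 0, 0, 0], [0.0, 0, 0, -0.055, 0, 0, 0], [0.0, 0, 0, -0.07, 0, 0, 0], [0.0, 0, 0, -0.077, 0, 0, 0], [0.0, 0, 0, -0.08, 0, 0, 0], [0.0, 0, 0, -0.08, 0, 0, 0], [0.03, 0, 0, -0.08, 0, 0, 0], [0.045, 0, 0, -0.08, 0, 0, 0], [0.06, 0, 0, -0.08, 0, 0, 0], [0.06, 0, 0, -0.04, 0, 0, 0], [0.06, 0, 0, 0.0, 0, 0, 0], [0.06, 0, 0, 0.04, 0, 0, 0]]]}}

```text
time: 29.9
ee_pos: [0.6911, -0.1348, 0.3543]
tool_rot: [-1.973, 2.445, -0.0]
wrist_force: [0.9, -0.2, -0.7]
finger_gap: 0.0604
```

Call:
{"name": "servo_tool", "arguments": {"moves": [[[0.06, -0.018, -0.042, 0, 0, 0, 0], [0.06, -0.036, -0.084, 0, 0, 0, 0], [0.06, -0.054, -0.126, 0, 0, 0, 0], [0.06, -0.072, -0.168, 0, 0, 0, 0], [0.06, -0.09, -0.21, 0, 0, 0, 0], [0.06, -0.09, -0.21, 0, 0, 0, 0]]]}}

```text
time: 30.5
ee_pos: [0.5984, -0.3505, 0.3529]
tool_rot: [1.963, -2.45, 0.003]
wrist_force: [0.2, -0.2, 0.4]
finger_gap: 0.06
```

```bash
python3 loc.py - teal,.601,-.345 coral,.493,-.442 white,.435,-.3475 black,.691,-.135 yellow,.691,.012
```

```text
teal side [ 0.6046 -0.3484] (array([ 0.5998, -0.3431]), np.float64(0.06))
teal top None None
coral side [ 0.4906 -0.4288] (array([ 0.4937, -0.4421]), np.float64(0.06))
coral top [ 0.5047 -0.4439] (array([ 0.4848, -0.452 ]), np.float64(1.83))
white side [ 0.4455 -0.3569] (array([ 0.4353, -0.3436]), np.float64(0.02))
white top None None
black side None (array([ 0.6908, -0.1311]), np.float64(0.08))
black top [ 0.6862 -0.1361] (array([ 0.6903, -0.1335]), np.float64(0.05))
yellow side [0.6977 0.0115] (array([0.6905, 0.0159]), np.float64(0.08))
yellow top [0.6937 0.0104] (array([0.6871, 0.0144]), np.float64(0.01))
[ 0.60118938 -0.34490275  0.35269207] 31.6
```

Call:
{"name": "servo_tool", "arguments": {"moves": [[[0.06, 0, 0, -0.04, 0, 0, 0], [0.06, 0, 0, -0.08, 0, 0, 0], [0.06, 0, 0, -0.11, 0, 0, 0], [0.06, 0, 0, -0.12, 0, 0, 0], [0.0, 0, 0, -0.12, 0, 0, 0], [0.0, 0, 0, -0.12, 0, 0, 0], [0.0, 0, 0, -0.12, 0, 0, 0], [0.0, 0, 0, -0.12, 0, 0, 0], [0.0, 0, 0, -0.12, 0, 0, 0], [0.0, 0, 0, -0.08, 0, 0, 0], [0.0, 0, 0, -0.04, 0, 0, 0], [0.0, 0, 0, 0.02, 0, 0, 0]]]}}

```text
time: 32.8
ee_pos: [0.6008, -0.3444, 0.362]
tool_rot: [1.972, -2.444, -0.008]
wrist_force: [0.8, -0.9, -3.0]
finger_gap: 0.023
```

Call:
{"name": "servo_tool", "arguments": {"moves": [[[0.0, -0.005, 0.044, 0, 0, 0, 0], [0.0, -0.01, 0.088, 0, 0, 0, 0], [0.0, -0.015, 0.132, 0, 0, 0, 0], [0.0, -0.02, 0.176, 0, 0, 0, 0], [0.0, -0.025, 0.22, 0, 0, 0, 0], [0.0, -0.03, 0.264, 0, 0, 0, 0], [0.0, -0.035, 0.308, 0, 0, 0, 0], [0.0, -0.04, 0.352, 0, 0, 0, 0], [0.0, -0.045, 0.396, 0, 0, 0, 0], [0.0, -0.05, 0.44, 0, 0, 0, 0], [0.0, -0.055, 0.484, 0, 0, 0, 0], [0.0, -0.057, 0.504, 0, 0, 0, 0]]]}}

```text
time: 34.0
ee_pos: [0.543, 0.1626, 0.3626]
tool_rot: [1.976, -2.442, -0.002]
wrist_force: [-0.2, -0.7, -2.7]
finger_gap: 0.0229
```

Call:
{"name": "servo_tool", "arguments": {"moves": [[[0.0, 0, 0, -0.04, 0, 0, 0], [0.0, 0, 0, -0.08, 0, 0, 0], [0.0, 0, 0, -0.115, 0, 0, 0], [0.0, 0, 0, -0.133, 0, 0, 0], [0.0, 0, 0, -0.14, 0, 0, 0], [0.0, 0, 0, -0.14, 0, 0, 0], [0.03, 0, 0, -0.14, 0, 0, 0], [0.045, 0, 0, -0.14, 0, 0, 0], [0.06, 0, 0, -0.14, 0, 0, 0], [0.06, 0, 0, -0.1, 0, 0, 0], [0.06, 0, 0, -0.06, 0, 0, 0], [0.06, 0, 0, -0.02, 0, 0, 0]]]}}

```text
time: 35.2
ee_pos: [0.5439, 0.1592, 0.3437]
tool_rot: [1.972, -2.444, -0.001]
wrist_force: [0.2, 0.4, -0.1]
finger_gap: 0.0602
```

The last lift row was clipped, so the teal lowering was commanded about 10 mm too low. I'll check it and use smaller z rows from now on.

Call:
{"name": "servo_tool", "arguments": {"moves": [[[0.06, -0.009, -0.044, 0, 0, 0, 0], [0.06, -0.018, -0.088, 0, 0, 0, 0], [0.06, -0.028, -0.132, 0, 0, 0, 0], [0.06, -0.038, -0.176, 0, 0, 0, 0], [0.06, -0.047, -0.22, 0, 0, 0, 0], [0.06, -0.057, -0.264, 0, 0, 0, 0], [0.06, -0.066, -0.308, 0, 0, 0, 0], [0.06, -0.076, -0.352, 0, 0, 0, 0], [0.06, -0.086, -0.396, 0, 0, 0, 0], [0.06, -0.095, -0.44, 0, 0, 0, 0], [0.06, -0.105, -0.484, 0, 0, 0, 0], [0.06, -0.109, -0.5055, 0, 0, 0, 0]]]}}

```text
time: 36.4
ee_pos: [0.434, -0.3495, 0.3423]
tool_rot: [1.969, -2.447, 0.0]
wrist_force: [0.8, 1.0, -0.7]
finger_gap: 0.0599
```

```bash
python3 loc.py h.png teal,.544,.159 white,.435,-.3465 yellow,.691,.012
```

```text
teal side None (array([0.5436, 0.16  ]), np.float64(0.05))
teal top [0.5368 0.157 ] (array([0.5402, 0.1571]), np.float64(0.04))
white side [ 0.4424 -0.347 ] (array([ 0.435 , -0.3444]), np.float64(0.07))
white top None (array([ 0.4449, -0.3061]), np.float64(4.56))
yellow side [0.6848 0.0076] (array([0.6895, 0.0176]), np.float64(0.02))
yellow top [0.6864 0.0073] None
[ 0.4354042  -0.34598712  0.34283949] 37.1
```

View pics/h.png

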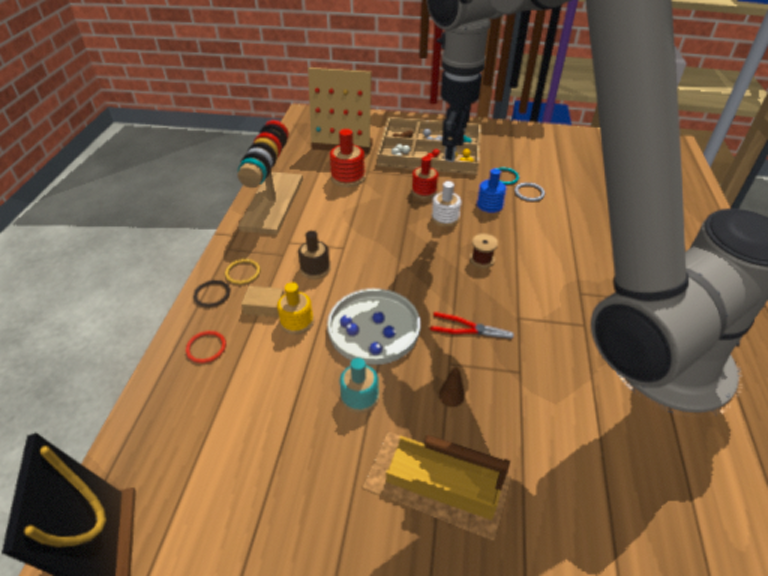

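Teal, yellow and black are standing in place. Next: white.

Call:
{"name": "servo_tool", "arguments": {"moves": [[[0.06, 0, 0, -0.04, 0, 0, 0], [0.06, 0, 0, -0.08, 0, 0, 0], [0.06, 0, 0, -0.105, 0, 0, 0], [0.06, 0, 0, -0.11, 0, 0, 0], [0.0, 0, 0, -0.11, 0, 0, 0], [0.0, 0, 0, -0.11, 0, 0, 0], [0.0, 0, 0, -0.11, 0, 0, 0], [0.0, 0, 0, -0.11, 0, 0, 0], [0.0, 0, 0, -0.075, 0, 0, 0], [0.0, 0, 0, -0.035, 0, 0, 0], [0.0, 0, 0, 0.005, 0, 0, 0], [0.0, 0, 0, 0.03, 0, 0, 0]]]}}

```text
time: 38.3
ee_pos: [0.4353, -0.3463, 0.3764]
tool_rot: [-1.973, 2.445, -0.007]
wrist_force: [0.4, -0.3, -2.0]
finger_gap: 0.0227
```

Call:
{"name": "servo_tool", "arguments": {"moves": [[[0.0, 0.014, 0.042, 0, 0, 0, 0], [0.0, 0.028, 0.084, 0, 0, 0, 0], [0.0, 0.042, 0.126, 0, 0, 0, 0], [0.0, 0.056, 0.168, 0, 0, 0, 0], [0.0, 0.07, 0.21, 0, 0, 0, 0], [0.0, 0.084, 0.252, 0, 0, 0, 0], [0.0, 0.098, 0.294, 0, 0, 0, 0], [0.0, 0.112, 0.336, 0, 0, 0, 0], [0.0, 0.126, 0.378, 0, 0, 0, 0], [0.0, 0.14, 0.42, 0, 0, 0, 0], [0.0, 0.17, 0.455, 0, 0, 0, 0], [0.0, 0.2, 0.485, 0, 0, 0, 0]]]}}

```text
time: 39.5
ee_pos: [0.6354, 0.1411, 0.3735]
tool_rot: [-1.974, 2.443, -0.0]
wrist_force: [1.5, -0.2, -0.9]
finger_gap: 0.0229
```

Call:
{"name": "servo_tool", "arguments": {"moves": [[[0.0, 0.03, 0.0105, 0, 0, 0, 0], [0.0, 0.056, 0.0205, 0, 0, 0, 0], [0.0, 0.056, 0.0205, 0, 0, 0, 0]]]}}

```text
time: 39.8
ee_pos: [0.6929, 0.1604, 0.3713]
tool_rot: [-1.974, 2.444, 0.0]
wrist_force: [-1.2, 0.1, -2.1]
finger_gap: 0.023
```

Call:
{"name": "servo_tool", "arguments": {"moves": [[[0.0, 0, 0, -0.04, 0, 0, 0], [0.0, 0, 0, -0.08, 0, 0, 0], [0.0, 0, 0, -0.115, 0, 0, 0], [0.0, 0, 0, -0.133, 0, 0, 0], [0.0, 0, 0, -0.139, 0, 0, 0], [0.0, 0, 0, -0.139, 0, 0, 0]]]}}

```text
time: 40.4
ee_pos: [0.6905, 0.1588, 0.2344]
tool_rot: [1.972, -2.445, -0.001]
wrist_force: [0.1, -0.6, -0.8]
finger_gap: 0.0226
```

Call:
{"name": "servo_tool", "arguments": {"moves": [[[0.03, 0, 0, 0, 0, 0, 0], [0.045, 0, 0, 0, 0, 0, 0], [0.06, 0, 0, 0, 0, 0, 0], [0.06, 0, 0, 0.04, 0, 0, 0], [0.06, 0, 0, 0.08, 0, 0, 0], [0.06, 0, 0, 0.12, 0, 0, 0], [0.06, -0.028, -0.035, 0.12, 0, 0, 0], [0.06, -0.055, -0.072, 0.12, 0, 0, 0], [0.06, -0.07, -0.115, 0.12, 0, 0, 0], [0.06, -0.085, -0.16, 0.12, 0, 0, 0], [0.06, -0.1, -0.205, 0.12, 0, 0, 0], [0.06, -0.11, -0.25, 0.12, 0, 0, 0]]]}}

```text
time: 41.6
ee_pos: [0.5801, -0.0923, 0.3543]
tool_rot: [-1.973, 2.444, -0.001]
wrist_force: [0.4, 0.2, -0.3]
finger_gap: 0.0598
```

Call:
{"name": "servo_tool", "arguments": {"moves": [[[0.06, -0.012, -0.044, 0, 0, 0, 0], [0.06, -0.024, -0.088, 0, 0, 0, 0], [0.06, -0.036, -0.132, 0, 0, 0, 0], [0.06, -0.048, -0.176, 0, 0, 0, 0], [0.06, -0.06, -0.22, 0, 0, 0, 0], [0.06, -0.072, -0.264, 0, 0, 0, 0], [0.06, -0.08, -0.308, 0, 0, 0, 0], [0.06, -0.088, -0.351, 0, 0, 0, 0], [0.06, -0.088, -0.351, 0, 0, 0, 0]]]}}

```text
time: 42.5
ee_pos: [0.491, -0.4469, 0.3533]
tool_rot: [1.965, -2.449, 0.003]
wrist_force: [1.1, 0.9, 0.5]
finger_gap: 0.0596
```

```bash
python3 loc.py - white,.691,.159 coral,.493,-.442
```

```text
white side [0.694  0.1504] (array([0.6916, 0.1596]), np.float64(0.06))
white top [0.6892 0.1631] (array([0.688 , 0.1584]), np.float64(0.05))
coral side [ 0.4952 -0.4364] (array([ 0.4927, -0.4414]), np.float64(0.03))
coral top [ 0.4937 -0.4506] (array([ 0.5145, -0.4081]), np.float64(6.59))
[ 0.49364394 -0.44105929  0.35399878] 43.0
```

Call:
{"name": "servo_tool", "arguments": {"moves": [[[0.06, 0, 0, -0.04, 0, 0, 0], [0.06, 0, 0, -0.08, 0, 0, 0], [0.06, 0, 0, -0.11, 0, 0, 0], [0.06, 0, 0, -0.12, 0, 0, 0], [0.0, 0, 0, -0.12, 0, 0, 0], [0.0, 0, 0, -0.12, 0, 0, 0], [0.0, 0, 0, -0.12, 0, 0, 0], [0.0, 0, 0, -0.12, 0, 0, 0], [0.0, 0, 0, -0.08, 0, 0, 0], [0.0, 0, 0, -0.04, 0, 0, 0], [0.0, 0, 0, 0.0, 0, 0, 0], [0.0, 0, 0, 0.0, 0, 0, 0]]]}}

```text
time: 44.2
ee_pos: [0.4939, -0.4424, 0.3615]
tool_rot: [-1.972, 2.444, -0.021]
wrist_force: [-0.1, -0.3, -1.6]
finger_gap: 0.0227
```

Call:
{"name": "servo_tool", "arguments": {"moves": [[[0.0, 0.007, 0.044, 0, 0, 0, 0], [0.0, 0.014, 0.088, 0, 0, 0, 0], [0.0, 0.021, 0.132, 0, 0, 0, 0], [0.0, 0.028, 0.176, 0, 0, 0, 0], [0.0, 0.035, 0.22, 0, 0, 0, 0], [0.0, 0.043, 0.264, 0, 0, 0, 0], [0.0, 0.051, 0.307, 0, 0, 0, 0], [0.0, 0.051, 0.307, 0, 0, 0, 0]]]}}

```text
time: 45.0
ee_pos: [0.5444, -0.1298, 0.3535]
tool_rot: [-1.979, 2.439, 0.004]
wrist_force: [-0.3, -0.7, -2.2]
finger_gap: 0.0227
```

Call:
{"name": "servo_tool", "arguments": {"moves": [[[0.0, 0, 0, -0.04, 0, 0, 0], [0.0, 0, 0, -0.08, 0, 0, 0], [0.0, 0, 0, -0.108, 0, 0, 0], [0.0, 0, 0, -0.117, 0, 0, 0], [0.0, 0, 0, -0.12, 0, 0, 0], [0.0, 0, 0, -0.12, 0, 0, 0], [0.03, 0, 0, -0.12, 0, 0, 0], [0.045, 0, 0, -0.12, 0, 0, 0], [0.06, 0, 0, -0.12, 0, 0, 0], [0.06, 0, 0, -0.08, 0, 0, 0], [0.06, 0, 0, -0.04, 0, 0, 0], [0.06, 0, 0, 0.0, 0, 0, 0]]]}}

```text
time: 46.2
ee_pos: [0.5441, -0.1348, 0.355]
tool_rot: [1.973, -2.445, -0.001]
wrist_force: [1.4, 0.0, -0.4]
finger_gap: 0.0597
```

Call:
{"name": "servo_tool", "arguments": {"moves": [[[0.06, -0.02, -0.04, 0.01, 0, 0, 0], [0.06, -0.04, -0.08, 0.02, 0, 0, 0], [0.06, -0.06, -0.12, 0.03, 0, 0, 0], [0.06, -0.08, -0.16, 0.04, 0, 0, 0], [0.06, -0.1, -0.2, 0.05, 0, 0, 0], [0.06, -0.13, -0.23, 0.05, 0, 0, 0], [0.06, -0.17, -0.25, 0.05, 0, 0, 0], [0.06, -0.2, -0.28, 0.05, 0, 0, 0], [0.06, -0.2, -0.28, 0.05, 0, 0, 0]]]}}

```text
time: 47.1
ee_pos: [0.341, -0.4178, 0.4038]
tool_rot: [1.965, -2.449, 0.001]
wrist_force: [0.8, -0.4, -0.6]
finger_gap: 0.0599
```

```bash
python3 loc.py i.png teal,.544,.159 coral,.544,-.135 yellow,.691,.012 white,.691,.159 black,.691,-.135
python3 - <<'E'
from h import *
I=manip.get_image('top');J=cv2.resize(I[140:270,140:340],None,fx=4,fy=4,interpolation=cv2.INTER_CUBIC)
d=(.544,.012)
def ring(c,r,z,col):
    q=np.array([(proj('top',[c[0]+r*np.cos(t),c[1]+r*np.sin(t),z])-[140,140])*4+1.5 for t in np.linspace(0,6.28,60)]).astype(np.int32);cv2.polylines(J,[q],True,col,1)
ring(d,.085,.024,(255,0,0))
for o in((0,.147),(0,-.147),(.147,0),(.147,.147),(.147,-.147)): ring((d[0]+o[0],d[1]+o[1]),.032,.054,(255,0,0));ring((d[0]+o[0],d[1]+o[1]),.012,.094,(0,255,0))
cv2.imwrite('pics/j.png',J[:,:,::-1])
E
```

```text
teal side [0.5474 0.1534] (array([0.543 , 0.1596]), np.float64(0.07))
teal top [0.5377 0.1502] (array([0.5401, 0.1567]), np.float64(0.04))
coral side [ 0.5465 -0.1273] (array([ 0.5441, -0.1318]), np.float64(0.11))
coral top [ 0.5481 -0.1388] (array([ 0.5459, -0.1355]), np.float64(0.02))
yellow side [0.6927 0.0107] (array([0.6896, 0.0148]), np.float64(0.13))
yellow top [ 0.685  -0.0056] (array([0.6899, 0.0126]), np.float64(0.12))
white side [0.6926 0.1527] (array([0.6902, 0.1603]), np.float64(0.09))
white top [0.6906 0.1565] None
black side [ 0.7045 -0.1422] (array([ 0.6915, -0.1338]), np.float64(0.07))
black top [ 0.6868 -0.1394] (array([ 0.6883, -0.1361]), np.float64(0.01))
[ 0.34419145 -0.41487911  0.40370648] 48.2
```

View pics/i.png

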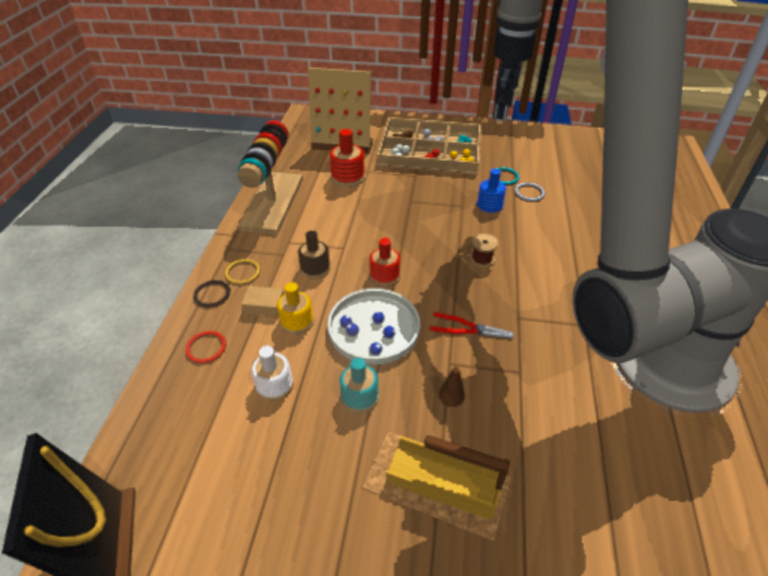

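View pics/j.png

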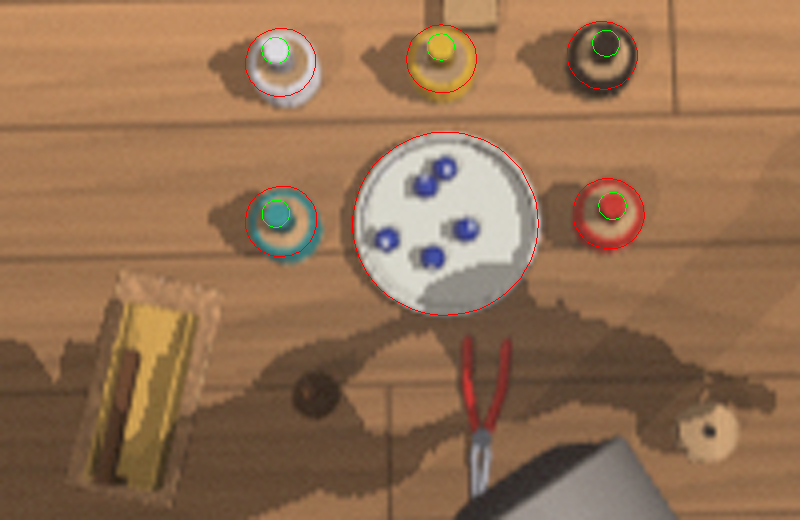

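The top overlay shows all five stands within about 4 mm of their places. The beads are in the dish, the empty scoop is on its mat, and the bystanders are unmoved. Handing in.

```bash
python3 -c "
from cell import manip
print(manip.finish_job())"
```

```text
the job is handed in; nothing more can be done
None
```

The job is done and was handed in at about 48 s of the 210 s allowed.

**Pour:** I brought the spout lip to about 3.5 cm above the dish's rim and tipped the scoop slowly to 50°. All five beads ended up in the dish. The empty scoop is back on its mat in its starting pose.

**Stands:** I placed yellow, black, teal, white and coral-red in that order. For coral-red I took the smaller red stand and left the big red and blue ones. Teal had been knocked aside during the pour, so I found it again before picking it up.

**Last checks:** In the last pictures all five stands are upright. Model fits put four of them within about 3 mm of their places in both views. White had only a side-view fit, also within 2 mm, because its top-view fit was missing. The networks' point estimates disagreed by up to about 2 cm; I trusted the fits and the picture overlay. The ring cone, gift box, spool and pliers looked unmoved.

**One slip:** A clipped row made the teal lowering aim about 10 mm too low before release. Teal stood correctly afterwards, but I did not measure the peak contact force at that moment.

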